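# Seat the keyed mixer hub

### The arm

A 6-joint arm with a two-finger parallel gripper is mounted at the origin on a cart in front of the work surface, level with it; the furniture and walls round the work are solid. World frame = base frame: x ahead of the robot, y to its left, z up, the work surface at z = 0. Lengths are in mm, angles in rad, forces in N, time in s.
With the tool pointing down it reaches from about 275 to 725 mm from the base axis. Payload 15.9 kg.
Tool frame: the origin (TCP) lies at the very end of the fingers, on their centre line; the grasp point (between the pads) lies 19 mm behind it; z points along the fingers, y is the line along which they close (so a half turn about z gives the same grasp; the last joint's range is limited). The gripper opens to 85 mm and grips with 20 to 120 N. Pads are 22 mm wide; open, the fingers measure 114 mm over their backs; the gripper's body (76 mm by 85 mm) begins 54 mm behind the grasp point. The pads swing forward as they close: fully open they stand 13 mm farther back than shut.
Start: joints at [-1.176, 0.213, -0.034, 1.323, 0, 1.571], TCP at [192.304, -461.524, 231.306] pointing down, gripper open.
Joint ranges: [-2.98, 2.98], [-0.74, 1.72], [-1.14, 1.35], [-2.1, 2.04], [-1.57, 1.44], [-3.14, 3.14]. Speed limits (rad/s): [1.89, 1.89, 2.39, 2.57, 3.14, 3.14].

### API

Orientations are given as a unit quaternion [w, x, y, z].
In Python, from plant import readout, cams, bot gives the robot as it stands. The module is installed in compiled form; this text tells all that it offers.
- The arm moves only by the tool apply_moves, never from a script. Its argument "increments" is one flat list of numbers, 7 for each row, row after row: the turn, a rotation vector about the tool's x, y, z in rad, then the shift along the tool's x, y, z in m, then the closure, from 0 (fully open) to 1 (shut). In form: [rx, ry, rz, x, y, z, claw, rx, ry, rz, x, y, z, claw, ...]. A call has 1 to 8 rows; each row is the pose to reach, as a shift and turn from the pose commanded when the call began, along the tool's axes at that moment; what a row does not reach only later rows make up. A row lasts 1/8 s, in which the tool goes at most 62.5 mm and 10.7 degrees, less where a joint would pass 70% of its speed; a pose out of reach is approached as far as the arm can. A call with a gripper value outside its range is refused whole. The fingers move at their own pace and stop on an object; "squeeze" is the grip in N (left out, the last holds). Time passes only in rows, so rows that repeat a pose let the fingers close. It gives the time, the measured TCP pose, the force, the opening and the grip force at its end, in the units of the state.
- readout.get_state(): the state, without advancing time (a new reading comes with each control period).
- cams.capture(name): name is "side" or "top" or "wrist"; returns the picture (420x560x3 uint8, red, green, blue); there is no depth.
- cams.get_calibration(name): a dict with "fx", "fy", "cx", "cy" (pixels), "k1" (the pictures are not rectified: a ray, as slopes to the right and down, at radius r is drawn at 1 + k1 r^2 times it, then the intrinsics apply), "xyz" and "rotation" of the camera in the world; the wrist camera has in their place "hand_eye" (4x4, takes a point from camera to tool coordinates, whose origin is the TCP and whose axes are the flange's). Camera axes: x right, y down, z forward; pixel columns grow to the right and rows downward; lengths in mm; the calibration is good to about 2 mm. A picture is of the moment at which its call begins: read the wrist's pose just before it. get_calibration takes no time and is no camera call.
- bot.sign_off(): hands the job in; it is judged then, once.
The state is a dict: "time": time; "joints": joint angles; "dq": joint speeds; "effort": joint torques, N m; "eef_pos": TCP position; "ee_rot": TCP orientation; "ft_force": force on the tool from outside, world axes, zero at the start; "moment": the same for the moment, N m; "opening": opening from 0.0 (shut) to 1.0 (fully open); "finger_force": force on a finger pad.
Only numpy, scipy, OpenCV 4.12 (cv2) and the standard library are available. Lean on these libraries where they do the work, as an engineer would, in place of code of your own. Each camera call takes 0.05 s, during which the arm holds its last target. There are 200 camera calls.

### The job

The blue hub on one of the two small bench mixers is riding high on its shaft because its key tabs are not in line with the shaft's keyways. Turn it on the shaft, without taking it off, until the orange marks on the hub line up with the orange marks on the mixer housing and the hub drops fully home, flat on the mixer; then let go. Leave the grey hub on the other mixer alone.

Things in the scene. Friction and masses are not known exactly. Their poses are not given: they have to be found in the camera images.
- blue_hub: Loose blue hub, 0.15 kg: round flange 84 mm across, 14 thick; on it a 3 mm step and a grip block 56 long (hub x), 34 wide (hub y), 30 high (44 in all), 20 mm bore. Origin: centre of flange underside, z up. Two 9 mm key tabs point inward along its x line, as orange marks show; a half turn is the same. Starts with origin 57 mm above worktop, 48 to 132 degrees out of line; within 10 it can drop 12 mm.
- mixer: White fixed bench mixer, 120 x 120 mm, black knob on its -x side. Origin: on the vertical shaft axis at worktop level, z up. Orange marks on its top lie along its x line. Steel plate on top, 88 mm across, 45 mm above the worktop: the hub's flange lies on it when home.
- shoulder (a point): Centre of the top of the shaft's shoulder, 57 mm above the worktop: 34 mm across, 12 mm high, cut by 20 mm wide keyways along the mixer's +x and -x (axes as the mixer's). The hub's tabs ride on it until in line. Above it a fixed 16 mm steel pin runs up through the hub to 103 mm above the worktop. The shaft does not turn.
- grey_hub: The same hub in grey, already home on a second, like mixer; must be left alone. Origin: centre of the underside of its flange.
Mind the look-alikes: they are no part of the job. Of the things like the blue_hub, leave any that is green or pink; of the rest the larger one is meant.

How it is judged:
By the outcome, as a careful person would: the job done as asked, in the order asked, and still so for the second after the job is handed in, with the robot touching nothing.
It also fails if it takes over 27 s, if anything falls off the work surface, if the arm or the gripper's body presses on something with over 40 N, if the wrist force passes 120 N, or if a joint passes its speed limit or range.

## Working session

There is one attempt and no reset: what is moved stays moved. The work goes in short steps, Python scripts to look and compute and a tool call to move; the robot and the scene stay as the last step left them, time stands still between calls to the robot, and variables do not carry over. Pictures are saved under pics/ and viewed, at most 10 in all, crops included, and the job is handed in when it is done.

Besides the shell and the picture viewer there is one more tool, called after "Call:" as name(argument=value, ...) on one line, values as JSON. apply_moves: Moves the arm, as the interface text tells. Its arguments: {"type":"object","properties":{"increments":{"type":"array","items":{"type":"number"}},"squeeze":{"type":"number"}},"required":["increments"]}

```bash
mkdir -p pics; python3 - <<'E'
from plant import readout,cams,bot
import cv2,numpy as np
s=readout.get_state(); print(s)
for n in("top","side"):
    im=cams.capture(n); cv2.imwrite(f"pics/{n}0.png",im[:,:,::-1])
for n in("top","side","wrist"): print(n,cams.get_calibration(n))
E
```

```text
{'time': 0.0, 'joints': array([-1.17601569e+00,  2.13367154e-01, -3.50228004e-02,  1.32351079e+00,
       -1.39593055e-05,  1.57076049e+00]), 'dq': array([-0.00016062, -0.00200474,  0.000593  , -0.00107159, -0.00123077,
        0.00095358]), 'effort': array([-2.04103446e-03, -6.86147046e+01,  4.87125850e+01,  1.71516091e-02,
       -1.67205912e-04, -1.07270257e-06]), 'eef_pos': array([ 192.17229659, -461.2385869 ,  230.82507475]), 'ee_rot': array([-5.40120393e-04,  9.80578039e-01,  1.96128540e-01, -1.15128911e-04]), 'ft_force': array([-0.72105308,  0.09018667,  0.78741646]), 'moment': array([ 0.01021894,  0.04024771, -0.04092096]), 'finger_force': 0.0, 'opening': 1.001303957370932}
top {'fx': 429.20996670527313, 'fy': 429.20996670527313, 'cx': 274.3508229253881, 'cy': 216.37425474177942, 'k1': -0.12207933494118904, 'xyz': array([ 435.54119318,   -1.65418732, 1041.23571004]), 'rotation': array([ 0.01383812, -0.70099729,  0.71238083, -0.03041161])}
side {'fx': 428.56549139121023, 'fy': 428.56549139121023, 'cx': 280.6089515599568, 'cy': 209.393800998644, 'k1': -0.10159768031208745, 'xyz': array([ 693.04455661, -538.72682011,  826.17405714]), 'rotation': array([-0.30586839,  0.93706466,  0.15780757, -0.05874621])}
wrist {'fx': 300.15371763626223, 'fy': 300.15371763626223, 'cx': 274.98564003124994, 'cy': 209.81481726050785, 'k1': -0.05484227133856396, 'hand_eye': array([[ 3.92445425e-04, -9.44787635e-01, -3.27683033e-01,
         8.43136016e+01],
       [ 9.99999872e-01,  2.65969638e-04,  4.30783824e-04,
        -3.13121191e-02],
       [-3.19845492e-04, -3.27683160e-01,  9.44787619e-01,
        -1.41942609e+02],
       [ 0.00000000e+00,  0.00000000e+00,  0.00000000e+00,
         1.00000000e+00]])}
```

View pics/top0.png

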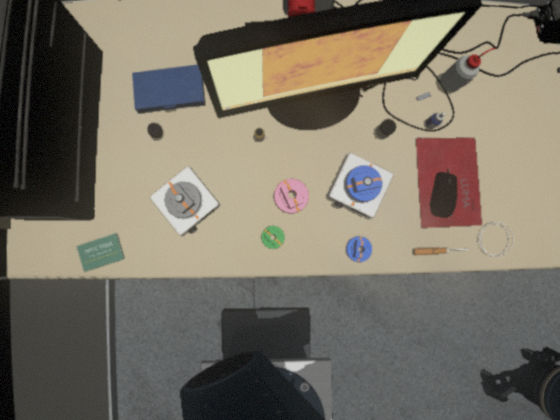

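View pics/side0.png

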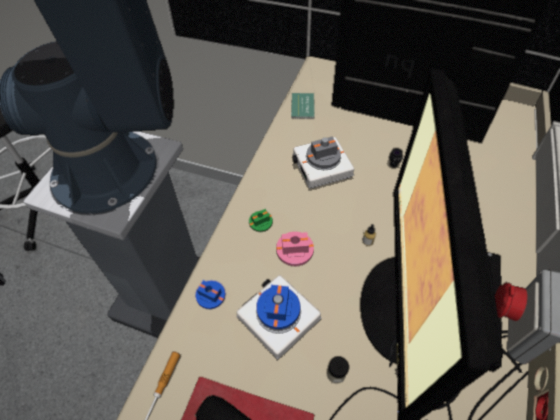

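Hub-like candidates in the top view are: blue on a mixer (364,184), small blue (360,249), green (272,237), pink (292,195) and grey on the other mixer (184,200). The larger blue one, on the white mixer, fits. I'll confirm it with a crop while measuring.

```bash
cat > h.py <<'E'
from plant import readout,cams,bot
import cv2,numpy as np
from scipy.spatial.transform import Rotation as R
def q(w): return R.from_quat(np.r_[w[1:],w[0]])
def ray(n,px,s=None):
    c=cams.get_calibration(n); K=np.array([[c['fx'],0,c['cx']],[0,c['fy'],c['cy']],[0,0,1.]])
    u=cv2.undistortPoints(np.float64(px).reshape(-1,1,2),K,np.array([c['k1'],0,0,0.]),)[:,0]
    d=np.c_[u,np.ones(len(u))]
    if n=="wrist":
        H=c['hand_eye']; T=q(s['ee_rot']); return T.apply(H[:3,3])+s['eef_pos'],T.apply(d@H[:3,:3].T)
    return c['xyz'],q(c['rotation']).apply(d)
def plane(n,px,z,s=None):
    o,d=ray(n,px,s); return o+d*((z-o[2])/d[:,2])[:,None]
def mask(im,col):
    h=cv2.cvtColor(im,cv2.COLOR_RGB2HSV); H,S,V=cv2.split(h)
    return {'blue':(H>105)&(H<128)&(S>120)&(V>70),'orange':(H>3)&(H<19)&(S>110)&(V>130),'white':(S<40)&(V>165)}[col].astype(np.uint8)*255
E
python3 - <<'E'
from h import *
for n,b in(("top",(315,140,410,230)),("side",(225,265,330,365))):
    im=cv2.imread(f"pics/{n}0.png")[:,:,::-1]; x0,y0,x1,y1=b
    if n=="top": cv2.imwrite("pics/crop.png",cv2.resize(im[y0:y1,x0:x1,::-1],None,fx=6,fy=6,interpolation=2))
    for c in("blue","orange","white"):
        m=mask(im,c)[y0:y1,x0:x1]
        k,_,st,ce=cv2.connectedComponentsWithStats(m)
        for i in range(1,k):
            if st[i,4]>5:
                p=ce[i]+[x0,y0]; print(n,c,st[i,4],p.round(1),[plane(n,p,z)[0,:2].round(0) for z in(45,71,101)])
    m=mask(im,"white"); m2=np.zeros_like(m); m2[y0:y1,x0:x1]=m[y0:y1,x0:x1]
    pts=cv2.findNonZero(m2|mask(im,"blue")*(m2*0+0)); r=cv2.minAreaRect(plane(n,pts.reshape(-1,2).astype(float),45)[:,:2].astype(np.float32)); print(r)
E
```

```text
top blue 167 [359.8 173.9] [array([ 595., -229.]), array([ 591., -223.]), array([ 586., -217.])]
top blue 29 [360.7 187.4] [array([ 563., -230.]), array([ 560., -224.]), array([ 556., -218.])]
top blue 136 [360.9 194.8] [array([ 546., -230.]), array([ 543., -224.]), array([ 539., -217.])]
top white 1285 [360.9 185. ] [array([ 569., -231.]), array([ 565., -225.]), array([ 561., -218.])]
top white 17 [367.4 180.9] [array([ 579., -247.]), array([ 575., -241.]), array([ 571., -233.])]
((570.8292846679688, -233.05999755859375), (120.3259048461914, 118.34308624267578), 63.82014083862305)
side blue 1248 [278.2 307.7] [array([ 567., -226.]), array([ 571., -237.]), array([ 576., -249.])]
side orange 17 [278.9 288.8] [array([ 555., -188.]), array([ 559., -200.]), array([ 565., -213.])]
side orange 20 [276.  308.5] [array([ 564., -229.]), array([ 568., -240.]), array([ 573., -252.])]
side orange 13 [275.2 322.8] [array([ 572., -257.]), array([ 576., -267.]), array([ 581., -278.])]
side orange 10 [296.5 329.5] [array([ 614., -257.]), array([ 617., -266.]), array([ 620., -277.])]
side white 1779 [278.6 317.7] [array([ 575., -246.]), array([ 579., -255.]), array([ 583., -267.])]
((548.8784790039062, -224.99481201171875), (121.85737609863281, 175.38973999023438), 62.84540557861328)
```

View pics/crop.png

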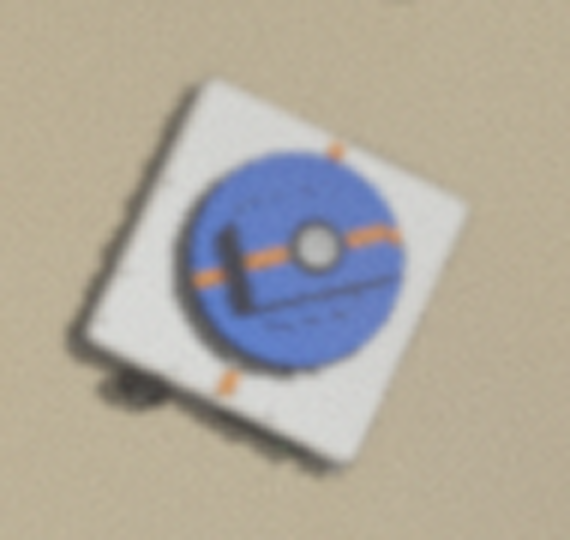

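The crop shows the larger blue hub on the white mixer. The hub's mark line runs from (195,278) to (400,236) in crop pixels. The mixer's marks are at (228,383) and (336,150), and the knob is at lower left (-x side).

```bash
python3 - <<'E'
from h import *
P=lambda c:[c[0]/6+315-.4,c[1]/6+140-.4]
def show(a,b,z,z2=None):
    A=plane("top",P(a),z)[0];B=plane("top",P(b),z2 or z)[0];print(A.round(1),B.round(1),'mid',((A+B)/2).round(1),'deg',np.degrees(np.arctan2(*(B-A)[1::-1])).round(1))
show((228,383),(336,150),45)
show((195,278),(400,236),71,71); show((250,263),(385,235),101)
show((317,247),(317,247),103)
show((240,310),(400,274),101,101)  # block lower edge approx
s=readout.get_state();print(q(s['ee_rot']).as_matrix().round(3))
E
```

```text
[ 525.4 -210.    45. ] [ 617.5 -256.3   45. ] mid [ 571.5 -233.2   45. ] deg -26.7
[ 563.6 -193.    71. ] [ 579.1 -273.6   71. ] mid [ 571.3 -233.3   71. ] deg -79.1
[ 565.  -207.9  101. ] [ 575.1 -259.4  101. ] mid [ 570.  -233.7  101. ] deg -79.0
[ 570.5 -233.   103. ] [ 570.5 -233.   103. ] mid [ 570.5 -233.   103. ] deg 0.0
[ 547.5 -203.6  101. ] [ 560.3 -264.6  101. ] mid [ 553.9 -234.1  101. ] deg -78.1
[[ 0.923  0.385 -0.   ]
 [ 0.385 -0.923  0.001]
 [-0.    -0.001 -1.   ]]
```

Call:
apply_moves(increments=[0,0,-0.171,0.0547,-0.0082,0.0026,0,0,0,-0.342,0.1094,-0.0163,0.0052,0,0,0,-0.513,0.1641,-0.0245,0.0079,0,0,0,-0.684,0.2188,-0.0327,0.0105,0,0,0,-0.855,0.2734,-0.0408,0.0131,0,0,0,-1.026,0.3281,-0.049,0.0158,0,0,0,-1.197,0.3828,-0.0571,0.0184,0,0,0,-1.368,0.4375,-0.0653,0.021,0], squeeze=50)

```text
time: 1.1
eef_pos: [572.3, -231.7, 209.9]
ee_rot: [-0.0, 0.634, 0.773, -0.0]
ft_force: [0.4, -0.1, -0.5]
opening: 1.0
finger_force: 0.0
```

```bash
python3 - <<'E'
from h import *
s=readout.get_state(); im=cams.capture("wrist"); cv2.imwrite("pics/w1.png",im[:,:,::-1])
print(s['joints'].round(3),s['eef_pos'],q(s['ee_rot']).as_matrix().round(3))
for c in("blue","orange"):
    k,_,st,ce=cv2.connectedComponentsWithStats(mask(im,c))
    for i in range(1,k):
        if st[i,4]>30: print(c,st[i],ce[i].round(1),[plane("wrist",ce[i],z,s)[0,:2].round(1) for z in(45,71,101)])
E
```

```text
[-0.385  0.468  0.271  1.374 -0.     0.988] [ 572.3049308  -231.71587996  209.91271277] [[-0.196  0.981 -0.   ]
 [ 0.981  0.196  0.   ]
 [ 0.    -0.    -1.   ]]
blue [ 123  128   51   35 1085] [149.8 144.9] [array([ 437.5, -209.8]), array([ 447.5, -204.6]), array([ 459. , -198.7])]
blue [ 239  155   40   80 1793] [256.6 194.6] [array([ 553.7, -240.3]), array([ 553.9, -232.5]), array([ 554.1, -223.6])]
blue [ 280  155   37   79 1801] [298.4 194.4] [array([ 597.3, -231.4]), array([ 593.7, -224.4]), array([ 589.7, -216.3])]
blue [121 158  51  24 633] [146.2 170.3] [array([ 435.5, -236.9]), array([ 445.7, -229.4]), array([ 457.4, -220.8])]
orange [300   1  19  11 131] [309.2   6.1] [array([568.4, -57.8]), array([567.3, -65.5]), array([566. , -74.4])]
orange [321   7   8   8  45] [324.4  10.9] [array([582.6, -58.8]), array([580.3, -66.4]), array([577.7, -75.3])]
orange [259  11  19  12 136] [268.   16.6] [array([533.8, -73.6]), array([535.7, -80. ]), array([537.8, -87.4])]
orange [120 153  11   5  34] [125.3 155.1] [array([ 412.8, -225.1]), array([ 424.9, -218.6]), array([ 438.9, -211.2])]
orange [ 530  199   30  119 1651] [549.5 269.2] [array([ 922.8, -262.4]), array([ 891.7, -252.8]), array([ 855.8, -241.7])]
orange [130 261   7  29 155] [132.3 275. ] [array([ 426. , -367.2]), array([ 436.9, -348.7]), array([ 449.6, -327.4])]
```

View pics/w1.png

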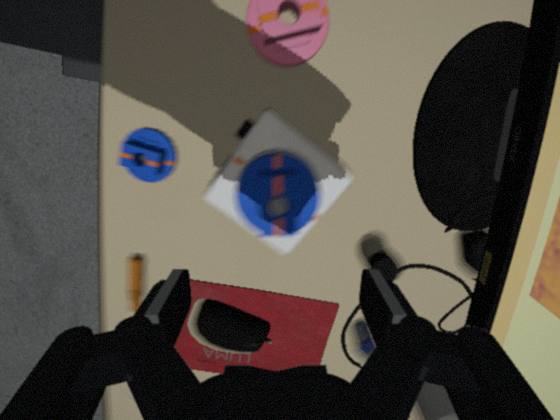

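The wrist view shows the hub's mark line vertical at column ~279 (rows 155–236), so the fingers are in line with the block. The pin top is near (278,207).

```bash
python3 - <<'E'
from h import *
s=readout.get_state()
im=cv2.imread("pics/w1.png")[:,:,::-1]
b=im.astype(int); m=((b[...,2]-b[...,0]>35)|((b[...,0]-b[...,2]>35)&(b[...,0]-b[...,1]>25))).astype(np.uint8)*255
w=np.zeros_like(m); w[148:242,232:326]=m[148:242,232:326]
p=cv2.findNonZero(cv2.morphologyEx(w,cv2.MORPH_OPEN,np.ones((3,3)))).reshape(-1,2).astype(float)
P=plane("wrist",p,71,s)[:,:2].astype(np.float32); print("flange circ",cv2.minEnclosingCircle(P),cv2.boundingRect(p.astype(np.int32)))
o=((b[...,0]-b[...,2]>25)&(b[...,0]-b[...,1]>20)); o2=o.copy(); 
ys,xs=np.nonzero(o[152:240,268:292]); print(np.c_[xs+268,ys+152][::12].T)
for pt,z in[((278,207),103),((279,157),71),((279,234),71)]: print(pt,plane("wrist",pt,z,s)[0].round(1))
c=plane("top",[[367.4,180.7]],103); print(c)
E
```

```text
flange circ ((571.5966796875, -225.64645385742188), 48.05240249633789) (235, 155, 86, 82)
[[278 276 277 279 276 276 278 275 277 279 280 280 276 280 277 278 275]
 [155 158 160 162 165 178 180 183 185 187 189 191 222 224 227 231 234]]
(278, 207) [ 578.6 -226.   103. ]
(279, 157) [ 571.6 -188.3   71. ]
(279, 234) [ 588.2 -264.4   71. ]
[[ 570.62682536 -232.88147041  103.        ]]
```

```bash
python3 - <<'E'
from h import *
s=readout.get_state(); print(s['eef_pos'],s['ee_rot'],s['time'])
s['eef_pos']=np.array([572.305,-231.716,209.91])
im=cams.capture("wrist"); cv2.imwrite("pics/w2.png",im[:,:,::-1]); s=readout.get_state(); print(s['eef_pos'],s['ee_rot'],s['dq'].round(3))
a=cv2.imread("pics/w1.png")
print("shift",cv2.phaseCorrelate(np.float64(a[...,1]),np.float64(im[...,1])))
for pt,z in[((278,207),103),((279,157),71),((279,234),71)]: print(pt,plane("wrist",pt,z,s)[0].round(1))
E
```

```text
[ 576.45172977 -227.96623454  208.56222588] [-6.00212778e-04  6.29067742e-01  7.77349869e-01  7.72412013e-04] 1.15
[ 574.0917174  -229.72573936  208.56992346] [-8.55319579e-04  6.32569203e-01  7.74503340e-01  2.22020601e-04] [-0.066 -0.05  -0.062 -0.004 -0.02   0.074]
shift ((0.02433766089279743, -0.13235197651658837), 0.31931615243662625)
(278, 207) [ 576.1 -227.9  103. ]
(279, 157) [ 569.5 -190.1   71. ]
(279, 234) [ 585.4 -266.4   71. ]
```

Call:
apply_moves(increments=[0,0,0,0,0,0.02,0,0,0,0,0,0,0.04,0,0,0,0,0,0,0.055,0,0,0,0,0,0,0.06,0,0,0,0,0,0,0.06,0,0,0,0,0,0,0.06,0])

```text
time: 1.95
eef_pos: [571.4, -233.2, 151.1]
ee_rot: [0.001, 0.636, 0.772, 0.0]
ft_force: [-0.1, 0.5, 1.2]
opening: 1.003
finger_force: 0.0
```

```bash
python3 - <<'E'
from h import *
s=readout.get_state(); im=cams.capture("wrist"); cv2.imwrite("pics/w3.png",im[:,:,::-1]); s2=readout.get_state(); print(s['eef_pos'],s2['eef_pos'],s['ee_rot'],s['dq'].round(3))
b=im.astype(int)
o=((b[...,0]-b[...,2]>30)&(b[...,0]-b[...,1]>20)).astype(np.uint8)*255; o=cv2.morphologyEx(o,cv2.MORPH_OPEN,np.ones((2,2)))
k,_,st,ce=cv2.connectedComponentsWithStats(o)
for i in range(1,k):
    if st[i,4]>25: print(st[i],ce[i].round(1),[plane("wrist",ce[i],z,s)[0,:2].round(1) for z in(45,71,101)])
E
```

```text
[ 571.3640157  -233.16855104  151.05117248] [ 571.36424319 -233.15108651  151.02648888] [5.11425005e-04 6.36099998e-01 7.71606444e-01 1.61220307e-04] [ 0.002 -0.001  0.    -0.003  0.001 -0.   ]
[ 238    0  103   53 2910] [294.3  19.9] [array([557.3, -87.8]), array([557.1, -94.4]), array([ 556.8, -101.9])]
[ 86 162  14   8  66] [ 92.6 165.5] [array([ 411.8, -225.3]), array([ 426.8, -217.4]), array([ 444.1, -208.3])]
[223 168  13  11  82] [228.8 173.3] [array([ 527.2, -210.3]), array([ 530.1, -204. ]), array([ 533.5, -196.7])]
[272 169   7  15 105] [275. 176.] [array([ 565.8, -205.2]), array([ 564.7, -199.4]), array([ 563.4, -192.8])]
[118 172  14   8  67] [124.4 175.4] [array([ 439.5, -228.8]), array([ 451.6, -220.6]), array([ 465.6, -211.1])]
[143 172  10   6  42] [147.6 174.1] [array([ 459.4, -223.9]), array([ 469.4, -216.2]), array([ 481. , -207.3])]
[271 198   9  22 189] [275.2 208.4] [array([ 571.5, -233.4]), array([ 569.7, -224.7]), array([ 567.8, -214.6])]
[272 250   9  20 157] [275.9 259.8] [array([ 581.7, -282.8]), array([ 578.9, -268.9]), array([ 575.7, -252.9])]
[103 284  16  49 671] [110.3 307. ] [array([ 427.9, -368.8]), array([ 441.2, -345.9]), array([ 456.6, -319.4])]
[ 175  310  177   66 5309] [276.  339.5] [array([ 599.9, -374.9]), array([ 595.2, -351.3]), array([ 589.7, -324.1])]
```

View pics/w3.png

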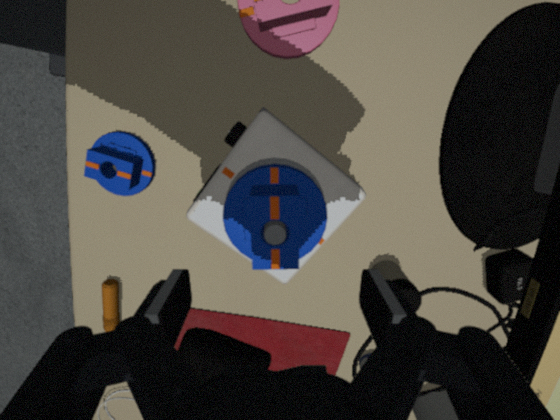

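Call:
apply_moves(increments=[0,0,0,0,0,0.02,0,0,0,0,0,0,0.04,0,0,0,0,0,0,0.06,0,0,0,0,0,0,0.07,0,0,0,0,0,0,0.073,0,0,0,0,0,0,0.073,0])

```text
time: 2.75
eef_pos: [571.3, -233.1, 77.9]
ee_rot: [0.0, 0.636, 0.772, 0.0]
ft_force: [0.2, 0.1, -0.4]
opening: 1.003
finger_force: 0.0
```

Call:
apply_moves(increments=[0,0,0,0,0,0,0.5,0,0,0,0,0,0,0.6,0,0,0,0,0,0,0.7,0,0,0,0,0,0,0.8,0,0,0,0,0,0,0.8,0,0,0,0,0,0,0.8], squeeze=40)

```text
time: 3.5
eef_pos: [571.1, -233.0, 77.7]
ee_rot: [0.0, 0.636, 0.772, 0.0]
ft_force: [-1.8, 0.1, 6.0]
opening: 0.389
finger_force: 40.0
```

Call:
apply_moves(increments=[0,0,-0.12,0,0,0,0.8,0,0,-0.25,0,0,0,0.8,0,0,-0.4,0,0,0,0.8,0,0,-0.55,0,0,0,0.8,0,0,-0.7,0,0,0,0.8,0,0,-0.82,0,0,0,0.8,0,0,-0.91,0,0,0,0.8,0,0,-0.91,0,0,0,0.8])

```text
time: 4.5
eef_pos: [570.9, -232.9, 77.1]
ee_rot: [-0.0, 0.233, 0.973, 0.0]
ft_force: [-0.9, 0.4, -1.8]
opening: 0.39
finger_force: 39.7
```

```bash
python3 - <<'E'
from h import *
s=readout.get_state(); print(s['ft_force'],s['moment'],s['opening'],s['eef_pos']); M=q(s['ee_rot']).as_matrix();print(np.degrees(np.arctan2(M[1,0],M[0,0])))
E
```

```text
[-0.87356946  0.35732733 -1.75228368] [0.05197681 0.00834292 0.00789102] 0.38950096622876057 [ 570.90391032 -232.91026835   77.0963427 ]
153.10911945521096
```

Call:
apply_moves(increments=[0,0,0,0,0,0.002,0.8,0,0,0,0,0,0.004,0.8,0,0,0,0,0,0.006,0.8,0,0,0,0,0,0.006,0.8])

```text
time: 5.0
eef_pos: [570.9, -232.9, 71.1]
ee_rot: [-0.0, 0.232, 0.973, 0.0]
ft_force: [-1.0, 0.5, -1.7]
opening: 0.394
finger_force: 39.7
```

Call:
apply_moves(increments=[0,0,0,0,0,0.002,0.8,0,0,0,0,0,0.004,0.8,0,0,0,0,0,0.006,0.8,0,0,0,0,0,0.0065,0.8,0,0,0,0,0,0.0065,0.8])

```text
time: 5.62
eef_pos: [571.1, -233.0, 65.8]
ee_rot: [0.0, 0.232, 0.973, -0.0]
ft_force: [-6.4, 2.3, 13.3]
opening: 0.393
finger_force: 41.7
```

Contact came after about 11.5 mm of drop, with 13 N, so it looks seated. I'll release, lift and look.

Call:
apply_moves(increments=[0,0,0,0,0,0,0.4,0,0,0,0,0,0,0,0,0,0,0,0,0,0,0,0,0,0,0,0,0,0,0,0,0,-0.02,0,0,0,0,0,0,-0.06,0,0,0,0,0,0,-0.1,0,0,0,0,0,0,-0.1,0])

```text
invalid input at $.increments: expected a multiple of 7 numbers
```

Call:
apply_moves(increments=[0,0,0,-0.0,0,-0.01,0,0,0,0,0,0,-0.01,0,0,0,0,0,0,-0.01,0])

```text
time: 6.0
eef_pos: [571.1, -233.0, 74.8]
ee_rot: [0.0, 0.232, 0.973, -0.0]
ft_force: [0.0, -0.0, 0.1]
opening: 0.993
finger_force: 0.0
```

```bash
python3 - <<'E'
from h import *
s=readout.get_state(); print(s['eef_pos'],s['opening'],s['finger_force']); im=cams.capture("wrist"); sd=cams.capture("side")
a=cv2.resize(im[110:330,170:390],(400,400)); b=cv2.resize(sd[260:370,225:335],(400,400),interpolation=cv2.INTER_CUBIC)
cv2.imwrite("pics/end.png",np.hstack([a,b])[:,:,::-1])
b=im.astype(int)
o=((b[...,0]-b[...,2]>30)&(b[...,0]-b[...,1]>20)).astype(np.uint8)*255; o=cv2.morphologyEx(o,cv2.MORPH_OPEN,np.ones((2,2)))
k,_,st,ce=cv2.connectedComponentsWithStats(o)
for i in range(1,k):
    if st[i,4]>25: print(st[i],ce[i].round(1),[plane("wrist",ce[i],z,s)[0,:2].round(1) for z in(45,59,89)])
E
```

```text
[ 571.10777782 -233.01411457   74.7526796 ] 0.992593009254997 0.0
[158  23  15  24 190] [165.   34.4] [array([ 437.7, -229.2]), array([ 442.4, -226.4]), array([ 452.6, -220.4])]
[ 435   26  125  134 9273] [494.8  94.8] [array([543.4, -82.7]), array([539.5, -91.8]), array([ 531.2, -111.4])]
[180  54  11  16 108] [185.3  61.7] [array([ 453.8, -226.7]), array([ 457.3, -224.1]), array([ 464.6, -218.5])]
[429 106   5   8  27] [431.2 109.3] [array([ 535.1, -118.2]), array([ 531.9, -124.4]), array([ 525. , -137.8])]
[271 160  10  17 170] [275.5 168. ] [array([ 525.9, -210. ]), array([ 523.5, -208.8]), array([ 518.2, -206.1])]
[270 191  11  21 226] [275.  200.9] [array([ 543.6, -219.2]), array([ 539.7, -217.2]), array([ 531.3, -213. ])]
[   0  198  133  137 5819] [ 64.4 263. ] [array([ 518.8, -364.1]), array([ 516.9, -350.3]), array([ 512.8, -320.7])]
[269 236  13  31 372] [275.4 251. ] [array([ 573.5, -234.1]), array([ 567.1, -230.9]), array([ 553.5, -224. ])]
[271 317  12  15 156] [276.5 324. ] [array([ 625. , -259.2]), array([ 614.4, -254. ]), array([ 591.8, -242.7])]
[  0 334  41  50 983] [ 16.5 360.4] [array([ 568.9, -461.6]), array([ 562.9, -439.9]), array([ 550.1, -393.3])]
[  95  382   46   38 1164] [117.8 402.8] [array([ 640.1, -412.9]), array([ 628.4, -395.1]), array([ 603.1, -357. ])]
```

View pics/end.png

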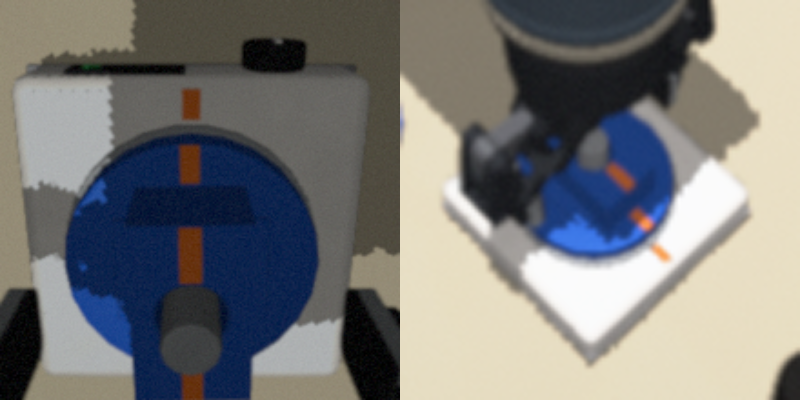

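The marks line up (column ~275 in the wrist picture), the pin stands well clear of the block, and the flange lies on the plate. The first release call was refused, but the second one opened the fingers anyway. Next I lift clear.

Call:
apply_moves(increments=[0,0,0,0,0,-0.02,0,0,0,0,0,0,-0.05,0,0,0,0,0,0,-0.09,0,0,0,0,0,0,-0.12,0,0,0,0,0,0,-0.12,0,0,0,0,0,0,-0.12,0])

```text
time: 6.85
eef_pos: [570.8, -232.9, 193.9]
ee_rot: [-0.001, 0.232, 0.973, 0.0]
ft_force: [0.3, -0.4, -0.2]
opening: 0.999
finger_force: 0.0
```

```bash
python3 - <<'E'
from h import *
s=readout.get_state(); im=cams.capture("wrist"); sd=cams.capture("side")
a=cv2.resize(im[110:290,185:365],(400,400)); b=cv2.resize(sd[260:370,225:335],(400,400),interpolation=cv2.INTER_CUBIC)
cv2.imwrite("pics/end2.png",np.hstack([a,b])[:,:,::-1]); print(s['eef_pos'])
b=im.astype(int)
m=((b[...,2]-b[...,0]>30)).astype(np.uint8)*255
c=max(cv2.findContours(m[:,200:350],0,2)[0],key=cv2.contourArea); print(cv2.boundingRect(c))
E
```

```text
[ 570.77126041 -232.86104499  193.88411194]
(32, 155, 86, 84)
```

View pics/end2.png

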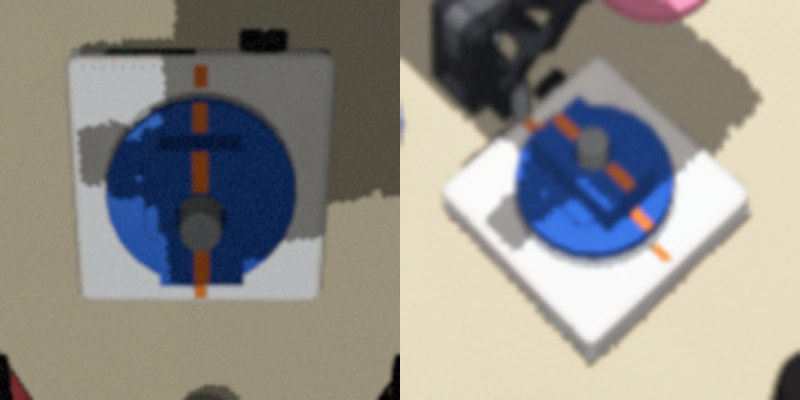

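Both views show the marks in line, the pin standing ~14 mm out, and the flange flat on the plate. The gripper is clear.

```bash
python3 -c "
from plant import bot
print(bot.sign_off())"
```

```text
the job is handed in; nothing more can be done
None
```

The blue hub was turned about 52° until its orange marks lined up with the mixer's, dropped about 12 mm fully home and was released. The gripper was clear of everything and the grey hub was not touched when I handed the job in at about 7 s.

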